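# Clamp a sample cell in the bench press

## Robot

A 6-joint arm with a two-finger parallel gripper is mounted at the origin on the work surface. World frame = base frame: x ahead of the robot, y to its left, z up, the work surface at z = 0. Lengths are in m, angles in rad, forces in N, time in s.
With the tool pointing down it reaches from about 0.375 to 0.9 m from the base axis. Payload 3.1 kg.
Tool frame: the origin (TCP) lies midway between the tips of the shut fingers; the grasp point (between the pads) lies 19 mm behind it (manip.grasp_offset is the distance from the TCP to the grasp point, in m); z points along the fingers, y is the line along which they close (so a half turn about z gives the same grasp; the last joint's range is limited). The gripper opens to 85 mm and grips with 20 to 120 N. Pads are 22 mm wide; open, the fingers measure 114 mm over their backs; the gripper's body (76 mm by 85 mm) begins 54 mm behind the grasp point. The pads swing forward as they close: fully open they stand 13 mm farther back than shut.
Start: joints at [1.065, 0.527, 1.433, -0, 1.181, -0.178], TCP at [0.201, 0.592, 0.231] pointing down, gripper open.
Joint ranges: [-3.08, 3.08], [-0.75, 2.2], [0.22, 2.44], [-1.43, 4.57], [0, 2.65], [-2.85, 2.85]. Speed limits (rad/s): [2.79, 2.79, 3.14, 3.14, 3.14, 3.14].

## Interface

Orientations are given as a unit quaternion [x, y, z, w].
In Python, from station import sensors, cams, order, manip gives the robot as it stands.
- The arm moves only by the tool move_arm, never from a script. Its argument "targets" is a list of rows, each an object of numbers: "dx", "dy", "dz": the shift along the world's x, y, z normalised to -1 to 1, where 1 is 25 mm; "rx", "ry", "rz": the turn, a rotation vector about the world's x, y, z normalised to -1 to 1, where 1 is 30 degrees. A call has exactly 10 rows; each row shifts and turns the commanded pose from where the row before left it; what a row does not reach is not made up. A row lasts 1/8 s, in which the tool goes at most 62.5 mm and 10.7 degrees, less where a joint would pass 70% of its speed; a pose out of reach is approached as far as the arm can. A call with a number of a shift or a turn outside -1 to 1 is refused whole. A call with a gripper value outside its range is refused whole. "claw" is the opening in per cent of the stroke, from 0 (shut) to 100 (fully open), set as the call begins (left out, the last holds). The fingers move at their own pace and stop on an object; "newtons" is the grip in N (left out, the last holds). Time passes only in rows, so rows that do not move let the fingers close, or fill a call up. It gives the time, the measured TCP pose, the force, the opening and the grip force at its end, in the units of the state.
- sensors.sense(): the state, without advancing time (a new reading comes with each control period).
- cams.snapshot(name): name is "side" or "top" or "wrist"; returns the picture (420x560x3 uint8, red, green, blue); there is no depth.
- cams.camera_model(name): a dict with "fx", "fy", "cx", "cy" (pixels), "extrinsics" (4x4, takes a point from world to camera coordinates). Camera axes: x right, y down, z forward; pixel columns grow to the right and rows downward; lengths in m; the calibration is good to about 2 mm. A picture is of the moment at which its call begins: read the wrist's pose just before it. camera_model takes no time and is no camera call; for the wrist camera it gives the pose at the moment of the call.
- order.sign_off(): hands the job in; it is judged then, once.
The state is a dict: "t": time; "q": joint angles; "qd": joint speeds; "tau": joint torques, N m; "tcp_pos": TCP position; "tool_rot": TCP orientation; "force": force on the tool from outside, world axes, zero at the start; "ft_torque": the same for the moment, N m; "finger_gap": opening from 0.0 (shut) to 1.0 (fully open); "gripper_force": force on a finger pad.
Only numpy, scipy, OpenCV 4.12 (cv2) and the standard library are available. Lean on these libraries where they do the work, as an engineer would, in place of code of your own. Each camera call takes 0.05 s, during which the arm holds its last target. There are 200 camera calls.

## Task

Slide the sample carrier that lies in the press's channel fully home, gently up against the back stop, then turn the press's crank clockwise (seen from above) until its pad meets the cell, and snug it by feel: the cell must be firmly held, but stop soon after the crank stiffens, since its glass window breaks if you wind on. Let go, and leave the spare carrier, the beaker and the conical flask where they are.

Things in the scene. Friction and masses are not known exactly. Their poses are not given: they have to be found in the camera images.
- anvil: Steel channel floor, fixed in a grey C-shaped press that stands at varying place and yaw. Origin: at bench level, under the vertical screw axis; +x: the way in, from the open front to the column; z up. Channel floor 20 mm over the bench, x -165 to +25 mm; side rails end 12 mm above the floor, inner faces 47 mm apart, outer 63 mm.
- press: The whole press, origin and axes as the anvil. Overhead head x -28 to +96 mm, y within 28 mm, z 100 to 135 mm; column x +46 to +96 mm; base plate x -170 to +100, y within 65 mm, 8 mm thick. Under the head a round sprung rubber pad, 26 mm across, hangs on the screw, 9 to 20 mm above the cell at the start (differs, not measured).
- stop: Steel back stop at the inner end of the channel, its face at x = +26 mm; origin and axes as the anvil. To be met gently (under 45 N).
- carrier: Loose aluminium plate in the channel, 166 x 44 x 10 mm, 0.3 to 0.5 kg, at the start 20 to 45 mm short of home. Origin: underside, below the centre of its round steel cell (40 mm across, glass window, top 26 mm above the underside). +x points inward; the plate runs from x -140 to +26 mm, so at home its origin lies at the anvil's origin in x and y.
- tab_top (a point): Centre of the top of the carrier's upright black grip tab, 70 mm over the bench when in the channel, 125 mm before the cell's centre; axes as the carrier's. The tab is 12 mm (x) by 18 mm (y) and 40 mm tall above the plate.
- knob_grip (a point): Mid-grip point on the axis of the crank's upright black knob (16 mm across, 47 mm tall, spins freely on its pin), 180 mm over the bench; the knob's top is 20 mm higher, the crank arm's top face 28 mm lower. Goes round the screw axis in a level circle of 50 mm radius; starts at any angle.
- screw_top (a point): Point on the screw axis, fixed to the press, at the crank's hub, 152 mm over the bench; axes as the press. The crank turns about it, staying level; the bare screw (16 mm across) stands 40 to 50 mm above it. Clockwise from above lowers the pad 4 mm per radian (25 mm a turn): it touches after 2.2 to 4.9 rad; snug takes 0.5 to 1.5 rad more.
- hub (a point): Same point as screw_top: how the crank feels. Turned slowly and free it takes a steady 5 to 8 N at the knob (friction; it keeps the screw from running back). Once the pad touches, clamp force grows about 55 N per radian, and the push at the knob by 0.08 N per newton of it. Good snug: 28 to 85 N clamp force, i.e. 2.2 to 6.5 N over the free push (aim for 4). Over 110 N breaks the glass.
- spare_carrier: A second carrier of the same shape lying on the bench far to the left, not in the press: leave it. Origin as for the carrier.
- beaker: Glass beaker, 68 mm across, 90 mm tall, left of the press; origin at the centre of its underside. Leave it.
- flask: Conical glass flask, 72 mm across, 112 mm tall, right of the press; origin at the centre of its underside. Leave it.

How it is judged:
On the way, in this order (a step that is already met when the one before it is completed fails the run):
1. the carrier is pushed home, within 3 mm of the back stop (x of carrier in the frame of anvil above -0.003 m), for 0.2 s.
2. the screw clamps the cell with more than 28 N (contact force between carrier and anvil above 28 N), for 0.3 s.
At the end, for the whole second after the job is handed in: The carrier is at rest within 3 mm of fully home and is pressed onto the channel floor by the clamp with 28 to 85 N (x of carrier in the frame of anvil above -0.003 m and contact force between carrier and anvil between 28 and 85 N and linear speed of carrier below 0.02 m/s); the robot touches nothing.
It fails at once if the cell is over-tightened: the carrier pressed on the channel floor with more than 110 N (contact force between carrier and anvil above 110 N).
It fails at once if the carrier is rammed into the back stop with more than 45 N (contact force between carrier and stop above 45 N).
It fails at once if the spare carrier is moved more than 30 mm (distance of spare_carrier from where it was at the start of the episode above 0.03 m).
It fails at once if the beaker is moved more than 30 mm (distance of beaker from where it was at the start of the episode above 0.03 m).
It fails at once if the flask is moved more than 30 mm (distance of flask from where it was at the start of the episode above 0.03 m).
It also fails if it takes over 72 s, if anything falls off the work surface, if the arm or the gripper's body presses on something with over 40 N, if the wrist force passes 120 N, or if a joint passes its speed limit or range.

## Working session

There is one attempt and no reset: what is moved stays moved. The work goes in short steps, Python scripts to look and compute and a tool call to move; the robot and the scene stay as the last step left them, time stands still between calls to the robot, and variables do not carry over. Pictures are saved under pics/ and viewed, at most 10 in all, crops included, and the job is handed in when it is done.

Besides the shell and the picture viewer there is one more tool, called after "Request:" as name(argument=value, ...) on one line, values as JSON. move_arm: Moves the arm, as the interface text tells. Scaled input: -1 to 1 covers 25 mm each way for a shift and 30 degrees each way for a turn. Its arguments: {"type":"object","properties":{"targets":{"type":"array"},"claw":{"type":"number"},"newtons":{"type":"number"}},"required":["targets"]}

```bash
mkdir -p pics; ls; python3 - <<'E'
from station import sensors,cams
import cv2,numpy as np
s=sensors.sense();print(s)
for n in("top","side"):
    im=cams.snapshot(n);cv2.imwrite(f"pics/{n}0.png",im[:,:,::-1]);m=cams.camera_model(n);print(n,m['fx'],m['cx'],m['cy'],np.round(m['extrinsics'],4).tolist())
E
```

```text
pics
{'t': 0.0, 'q': array([ 1.06450639e+00,  5.28494501e-01,  1.43394746e+00, -1.23059903e-05,
        1.18139183e+00, -1.78510680e-01]), 'qd': array([-0.00051926,  0.00057295, -0.00031845, -0.00048898,  0.00161476,
       -0.00068917]), 'tau': array([-7.25337159e-04, -4.42360675e+01, -1.78018928e+01, -2.73065571e-04,
        8.54415324e-03, -1.68480739e-05]), 'tcp_pos': array([0.20083028, 0.59107327, 0.23030186]), 'tool_rot': array([ 1.63154523e-01,  9.86599891e-01, -1.05742894e-03, -3.70869429e-04]), 'force': array([0.43772706, 0.5797665 , 1.16717713]), 'ft_torque': array([-0.01855784,  0.031465  , -0.00417676]), 'gripper_force': 0.0, 'finger_gap': 1.0029781729915859}
top 520.0528868541508 284.92147469348987 214.13062615151424 [[0.0088, -0.9999, -0.0109, 0.1449], [-0.9961, -0.0078, -0.0879, 0.5752], [0.0878, 0.0116, -0.9961, 1.1205], [0.0, 0.0, 0.0, 1.0]]
side 445.0710765439148 279.93395083171526 203.8846199610056 [[0.7961, -0.605, -0.011, -0.356], [-0.3466, -0.441, -0.8279, 0.3506], [0.496, 0.6629, -0.5608, 0.5592], [0.0, 0.0, 0.0, 1.0]]
```

View pics/top0.png

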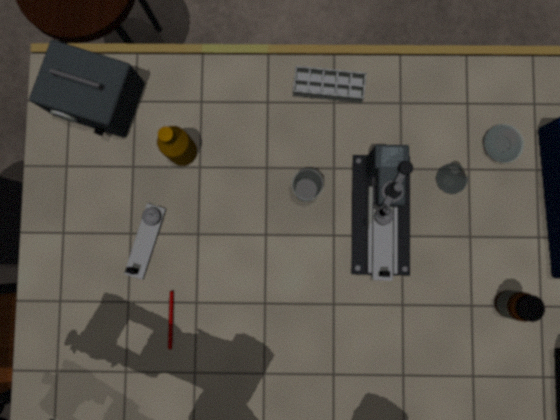

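View pics/side0.png

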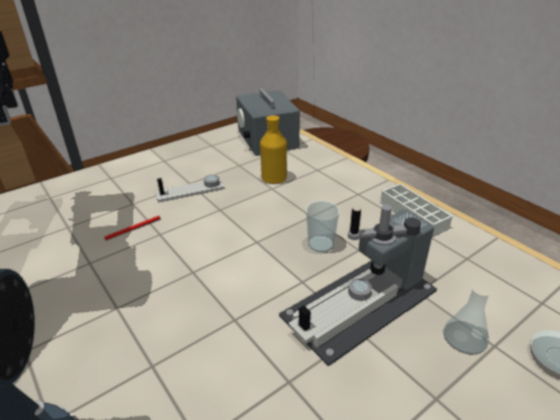

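```bash
python3 - <<'E'
import cv2,numpy as np
a=cv2.imread('pics/top0.png')[135:290,335:435];b=cv2.imread('pics/side0.png')[195:360,275:445]
a=cv2.convertScaleAbs(cv2.resize(a,(387,600),interpolation=2),alpha=1.7);b=cv2.resize(b,(413,401),interpolation=2)
b=cv2.copyMakeBorder(b,0,199,0,0,0)
cv2.imwrite('pics/z0.png',np.hstack([a,b]))
E
```

```text
(no output)
```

View pics/z0.png

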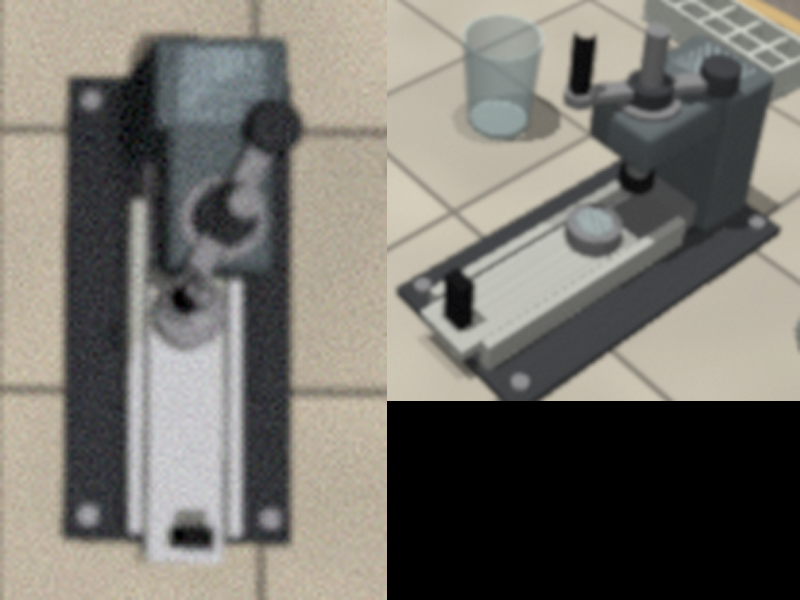

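```bash
cat > h.py <<'E'
import numpy as np,cv2
from station import sensors,cams
def ray(n,px,z):
    m=cams.camera_model(n);E=m['extrinsics'];R,t=E[:3,:3],E[:3,3]
    d=R.T@np.array([(px[0]-m['cx'])/m['fx'],(px[1]-m['cy'])/m['fy'],1]);c=-R.T@t
    return c+d*(z-c[2])/d[2]
E
python3 - <<'E'
from h import *
T=lambda x,y:(335+x/3.87,135+y/3.87)
S=lambda x,y:(275+(x-387)/2.43,195+y/2.43)
def p(l,n,px,z):print(l,n,np.round(ray(n,px,z),4))
p('screwFL','top',T(88,516),.008);p('screwBL','top',T(91,98),.008);p('screwFR','top',T(270,520),.008)
p('screwFL','side',S(423,284),.008);p('screwFR','side',S(520,381),.008);p('screwBR','side',S(757,222),.008)
for q in((68,78),(64,540),(290,545)):p('plate','top',T(*q),.008)
p('tab','top',T(191,537),.07);p('tab','side',S(459,274),.07)
p('knobtop','top',T(185,297),.2);p('knobtop','side',S(583,36),.2)
p('screwtop','top',T(243,203),.197);p('screwtop','side',S(656,29),.197)
p('hub','top',T(224,214),.155);p('cw','top',T(272,126),.16)
p('cell','top',T(188,313),.046);p('cell','side',S(594,222),.046)
p('beaker','top',(307,186),.045);p('flask','top',(452,179),.05)
E
```

```text
screwFL top [ 0.4562 -0.0126  0.008 ]
screwBL top [ 0.6987 -0.0152  0.008 ]
screwFR top [ 0.4549 -0.1165  0.008 ]
screwFL side [ 0.4614 -0.01    0.008 ]
screwFR side [ 0.4599 -0.1142  0.008 ]
screwBR side [ 0.701  -0.1174  0.008 ]
plate top [ 0.7105 -0.0018  0.008 ]
plate top [0.4424 0.0012 0.008 ]
plate top [ 0.4408 -0.1277  0.008 ]
tab top [ 0.4463 -0.0602  0.07  ]
tab side [ 0.4502 -0.0618  0.07  ]
knobtop top [ 0.5645 -0.035   0.2   ]
knobtop side [ 0.5646 -0.0452  0.2   ]
screwtop top [ 0.6108 -0.064   0.197 ]
screwtop side [ 0.6111 -0.0661  0.197 ]
hub top [ 0.6111 -0.063   0.155 ]
cw top [ 0.6555 -0.0867  0.16  ]
cell top [ 0.5701 -0.0639  0.046 ]
cell side [ 0.5726 -0.0663  0.046 ]
beaker top [0.6341 0.1019 0.045 ]
flask top [ 0.651  -0.2115  0.05  ]
```

Request:
move_arm(targets=[{"dx": 0.6, "dy": -1, "rz": 0.06}, {"dx": 0.6, "dy": -1, "rz": 0.06}, {"dx": 0.6, "dy": -1, "rz": 0.06}, {"dx": 0.6, "dy": -1, "rz": 0.06}, {"dx": 0.6, "dy": -1, "rz": 0.06}, {"dx": 0.6, "dy": -1, "rz": 0.06}, {"dx": 0.6, "dy": -1, "rz": 0.06}, {"dx": 0.6, "dy": -1, "rz": 0.06}, {"dx": 0.6, "dy": -1, "rz": 0.06}, {"dx": 0.6, "dy": -1, "rz": 0.06}], claw=0)

```text
schema error: expected keys dx, dy, dz, rx, ry, rz
```

Request:
move_arm(targets=[{"dx": 0.3, "dy": -1}, {"dx": 0.3, "dy": -1}, {"dx": 0.3, "dy": -1}, {"dx": 0.3, "dy": -1}, {"dx": 0.3, "dy": -1}, {"dx": 0.3, "dy": -1}, {"dx": 0.3, "dy": -1}, {"dx": 0.3, "dy": -1}, {"dx": 0.3, "dy": -1}, {"dx": 0.3, "dy": -1}])

```text
schema error: expected keys dx, dy, dz, rx, ry, rz
```

Request:
move_arm(targets=[{"dx": -0.1, "dy": -1}, {"dx": -0.1, "dy": -1}, {"dx": -0.1, "dy": -1}, {"dx": -0.1, "dy": -1}, {"dx": -0.1, "dy": -1}, {"dx": -0.1, "dy": -1}, {"dz": -1}, {"dz": -1}, {"dz": -1}, {"dz": 0}])

```text
schema error: expected keys dx, dy, dz, rx, ry, rz
```

All six keys are needed in every row.

Request:
move_arm(targets=[{"dx": 0.6, "dy": -1, "dz": 0, "rx": 0, "ry": 0, "rz": 0.06}, {"dx": 0.6, "dy": -1, "dz": 0, "rx": 0, "ry": 0, "rz": 0.06}, {"dx": 0.6, "dy": -1, "dz": 0, "rx": 0, "ry": 0, "rz": 0.06}, {"dx": 0.6, "dy": -1, "dz": 0, "rx": 0, "ry": 0, "rz": 0.06}, {"dx": 0.6, "dy": -1, "dz": 0, "rx": 0, "ry": 0, "rz": 0.06}, {"dx": 0.6, "dy": -1, "dz": 0, "rx": 0, "ry": 0, "rz": 0.06}, {"dx": 0.6, "dy": -1, "dz": 0, "rx": 0, "ry": 0, "rz": 0.06}, {"dx": 0.6, "dy": -1, "dz": 0, "rx": 0, "ry": 0, "rz": 0.06}, {"dx": 0.6, "dy": -1, "dz": 0, "rx": 0, "ry": 0, "rz": 0.06}, {"dx": 0.6, "dy": -1, "dz": 0, "rx": 0, "ry": 0, "rz": 0.06}], claw=0)

```text
t: 1.35
tcp_pos: [0.3513, 0.3407, 0.231]
tool_rot: [0.006, 1.0, -0.0, -0.0]
force: [-0.4, 0.4, -0.8]
finger_gap: 0.001
gripper_force: 0.0
```

Request:
move_arm(targets=[{"dx": 0.3, "dy": -1, "dz": 0, "rx": 0, "ry": 0, "rz": 0}, {"dx": 0.3, "dy": -1, "dz": 0, "rx": 0, "ry": 0, "rz": 0}, {"dx": 0.3, "dy": -1, "dz": 0, "rx": 0, "ry": 0, "rz": 0}, {"dx": 0.3, "dy": -1, "dz": 0, "rx": 0, "ry": 0, "rz": 0}, {"dx": 0.3, "dy": -1, "dz": 0, "rx": 0, "ry": 0, "rz": 0}, {"dx": 0.3, "dy": -1, "dz": 0, "rx": 0, "ry": 0, "rz": 0}, {"dx": 0.3, "dy": -1, "dz": 0, "rx": 0, "ry": 0, "rz": 0}, {"dx": 0.3, "dy": -1, "dz": 0, "rx": 0, "ry": 0, "rz": 0}, {"dx": 0.3, "dy": -1, "dz": 0, "rx": 0, "ry": 0, "rz": 0}, {"dx": 0.3, "dy": -1, "dz": 0, "rx": 0, "ry": 0, "rz": 0}])

```text
t: 2.6
tcp_pos: [0.4261, 0.0909, 0.2311]
tool_rot: [0.007, 1.0, 0.0, -0.0]
force: [-0.3, 0.6, 1.4]
finger_gap: 0.003
gripper_force: 0.0
```

Request:
move_arm(targets=[{"dx": -0.1, "dy": -1, "dz": 0, "rx": 0, "ry": 0, "rz": 0}, {"dx": -0.1, "dy": -1, "dz": 0, "rx": 0, "ry": 0, "rz": 0}, {"dx": -0.1, "dy": -1, "dz": 0, "rx": 0, "ry": 0, "rz": 0}, {"dx": -0.1, "dy": -1, "dz": 0, "rx": 0, "ry": 0, "rz": 0}, {"dx": -0.1, "dy": -1, "dz": 0, "rx": 0, "ry": 0, "rz": 0}, {"dx": -0.1, "dy": -1, "dz": 0, "rx": 0, "ry": 0, "rz": 0}, {"dx": 0, "dy": 0, "dz": -1, "rx": 0, "ry": 0, "rz": 0}, {"dx": 0, "dy": 0, "dz": -1, "rx": 0, "ry": 0, "rz": 0}, {"dx": 0, "dy": 0, "dz": -1, "rx": 0, "ry": 0, "rz": 0}, {"dx": 0, "dy": 0, "dz": 0, "rx": 0, "ry": 0, "rz": 0}])

```text
t: 3.85
tcp_pos: [0.4098, -0.0578, 0.155]
tool_rot: [0.007, 1.0, 0.001, -0.002]
force: [0.2, 0.0, 0.4]
finger_gap: 0.0
gripper_force: 0.0
```

Request:
move_arm(targets=[{"dx": 0, "dy": -0.12, "dz": -0.6, "rx": 0, "ry": 0, "rz": 0}, {"dx": 0, "dy": 0, "dz": -0.6, "rx": 0, "ry": 0, "rz": 0}, {"dx": 0, "dy": 0, "dz": -0.6, "rx": 0, "ry": 0, "rz": 0}, {"dx": 0, "dy": 0, "dz": -0.6, "rx": 0, "ry": 0, "rz": 0}, {"dx": 0, "dy": 0, "dz": -0.6, "rx": 0, "ry": 0, "rz": 0}, {"dx": 0, "dy": 0, "dz": -0.6, "rx": 0, "ry": 0, "rz": 0}, {"dx": 0, "dy": 0, "dz": -0.5, "rx": 0, "ry": 0, "rz": 0}, {"dx": 0, "dy": 0, "dz": 0, "rx": 0, "ry": 0, "rz": 0}, {"dx": 0.3, "dy": 0, "dz": 0, "rx": 0, "ry": 0, "rz": 0}, {"dx": 0.2, "dy": 0, "dz": 0, "rx": 0, "ry": 0, "rz": 0}])

```text
t: 5.1
tcp_pos: [0.425, -0.0616, 0.0544]
tool_rot: [0.007, 1.0, -0.0, 0.001]
force: [0.1, -0.7, 0.2]
finger_gap: 0.003
gripper_force: 0.0
```

```bash
python3 - <<'E'
from h import *
s=sensors.sense();print(s['tcp_pos'],s['force'])
im=cams.snapshot('side')[:,:,::-1];im=im[190:370,230:470]
cv2.imwrite('pics/s1.png',cv2.resize(im,(800,600),interpolation=2))
E
```

```text
[ 0.42499428 -0.06162765  0.05436349] [ 0.12876858 -0.69526444  0.17205725]
```

View pics/s1.png

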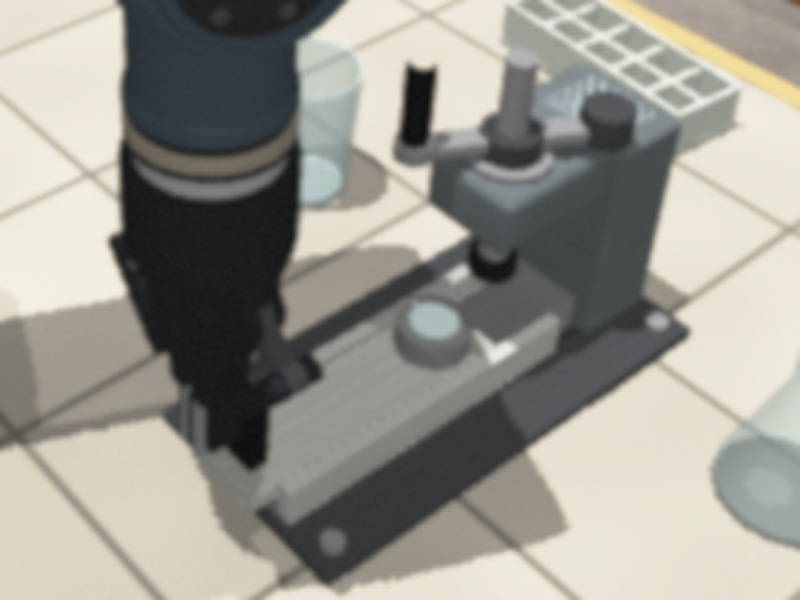

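Request:
move_arm(targets=[{"dx": 0.15, "dy": 0, "dz": 0, "rx": 0, "ry": 0, "rz": 0}, {"dx": 0.15, "dy": 0, "dz": 0, "rx": 0, "ry": 0, "rz": 0}, {"dx": 0.15, "dy": 0, "dz": 0, "rx": 0, "ry": 0, "rz": 0}, {"dx": 0.15, "dy": 0, "dz": 0, "rx": 0, "ry": 0, "rz": 0}, {"dx": 0.15, "dy": 0, "dz": 0, "rx": 0, "ry": 0, "rz": 0}, {"dx": 0.15, "dy": 0, "dz": 0, "rx": 0, "ry": 0, "rz": 0}, {"dx": 0.15, "dy": 0, "dz": 0, "rx": 0, "ry": 0, "rz": 0}, {"dx": 0.15, "dy": 0, "dz": 0, "rx": 0, "ry": 0, "rz": 0}, {"dx": 0.1, "dy": 0, "dz": 0, "rx": 0, "ry": 0, "rz": 0}, {"dx": 0.1, "dy": 0, "dz": 0, "rx": 0, "ry": 0, "rz": 0}])

```text
t: 6.4
tcp_pos: [0.4588, -0.0613, 0.0538]
tool_rot: [0.007, 1.0, 0.0, -0.0]
force: [-0.7, 0.2, 0.2]
finger_gap: 0.002
gripper_force: 0.4
```

```bash
python3 - <<'E'
from h import *
s=sensors.sense();print(s['tcp_pos'],s['force'])
im=cams.snapshot('side')[:,:,::-1];im=im[190:370,230:470]
cv2.imwrite('pics/s2.png',cv2.resize(im,(800,600),interpolation=2))
E
```

```text
[ 0.45877508 -0.06126738  0.05378426] [-0.66199431  0.15069968  0.19085867]
```

View pics/s2.png

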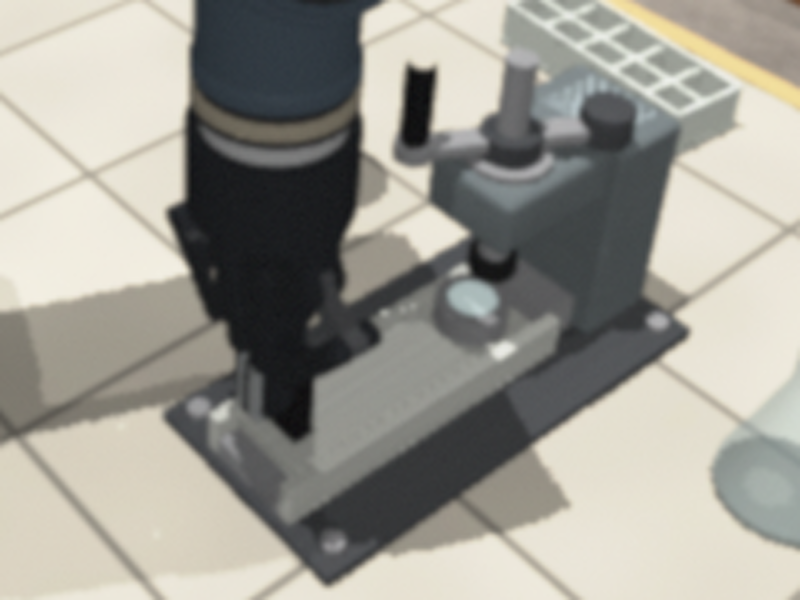

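Request:
move_arm(targets=[{"dx": 0.04, "dy": 0, "dz": 0, "rx": 0, "ry": 0, "rz": 0}, {"dx": 0.04, "dy": 0, "dz": 0, "rx": 0, "ry": 0, "rz": 0}, {"dx": 0.04, "dy": 0, "dz": 0, "rx": 0, "ry": 0, "rz": 0}, {"dx": 0.04, "dy": 0, "dz": 0, "rx": 0, "ry": 0, "rz": 0}, {"dx": 0.04, "dy": 0, "dz": 0, "rx": 0, "ry": 0, "rz": 0}, {"dx": 0.04, "dy": 0, "dz": 0, "rx": 0, "ry": 0, "rz": 0}, {"dx": 0.04, "dy": 0, "dz": 0, "rx": 0, "ry": 0, "rz": 0}, {"dx": 0.04, "dy": 0, "dz": 0, "rx": 0, "ry": 0, "rz": 0}, {"dx": 0.04, "dy": 0, "dz": 0, "rx": 0, "ry": 0, "rz": 0}, {"dx": 0.04, "dy": 0, "dz": 0, "rx": 0, "ry": 0, "rz": 0}])

```text
t: 7.7
tcp_pos: [0.4688, -0.0613, 0.0538]
tool_rot: [0.007, 1.0, -0.0, 0.0]
force: [-0.2, 1.4, 2.0]
finger_gap: -0.001
gripper_force: 0.4
```

```bash
python3 - <<'E'
from h import *
print(ray('side',(371.6,279.1),.046),ray('side',(360.2,286.6),.046));print(sensors.sense()['force'])
E
```

```text
[ 0.60151757 -0.06603568  0.046     ] [ 0.57220271 -0.06677134  0.046     ]
[-0.18322062  1.43734269  1.98449044]
```

Request:
move_arm(targets=[{"dx": 0.02, "dy": 0, "dz": 0, "rx": 0, "ry": 0, "rz": 0}, {"dx": 0.02, "dy": 0, "dz": 0, "rx": 0, "ry": 0, "rz": 0}, {"dx": 0.02, "dy": 0, "dz": 0, "rx": 0, "ry": 0, "rz": 0}, {"dx": 0.02, "dy": 0, "dz": 0, "rx": 0, "ry": 0, "rz": 0}, {"dx": 0, "dy": 0, "dz": 0, "rx": 0, "ry": 0, "rz": 0}, {"dx": 0, "dy": 0, "dz": 0, "rx": 0, "ry": 0, "rz": 0}, {"dx": 0, "dy": 0, "dz": 0, "rx": 0, "ry": 0, "rz": 0}, {"dx": 0, "dy": 0, "dz": 0, "rx": 0, "ry": 0, "rz": 0}, {"dx": 0, "dy": 0, "dz": 0, "rx": 0, "ry": 0, "rz": 0}, {"dx": 0, "dy": 0, "dz": 0, "rx": 0, "ry": 0, "rz": 0}])

```text
t: 8.95
tcp_pos: [0.4708, -0.0613, 0.0538]
tool_rot: [0.007, 1.0, -0.0, 0.0]
force: [-0.0, 0.1, 0.1]
finger_gap: -0.001
gripper_force: 0.1
```

Request:
move_arm(targets=[{"dx": 0.02, "dy": 0, "dz": 0, "rx": 0, "ry": 0, "rz": 0}, {"dx": 0.02, "dy": 0, "dz": 0, "rx": 0, "ry": 0, "rz": 0}, {"dx": 0.02, "dy": 0, "dz": 0, "rx": 0, "ry": 0, "rz": 0}, {"dx": 0.02, "dy": 0, "dz": 0, "rx": 0, "ry": 0, "rz": 0}, {"dx": 0, "dy": 0, "dz": 0, "rx": 0, "ry": 0, "rz": 0}, {"dx": 0, "dy": 0, "dz": 0, "rx": 0, "ry": 0, "rz": 0}, {"dx": 0, "dy": 0, "dz": 0, "rx": 0, "ry": 0, "rz": 0}, {"dx": 0, "dy": 0, "dz": 0, "rx": 0, "ry": 0, "rz": 0}, {"dx": 0, "dy": 0, "dz": 0, "rx": 0, "ry": 0, "rz": 0}, {"dx": 0, "dy": 0, "dz": 0, "rx": 0, "ry": 0, "rz": 0}])

```text
t: 10.2
tcp_pos: [0.471, -0.0609, 0.0537]
tool_rot: [0.007, 1.0, 0.0, -0.002]
force: [-4.9, -1.6, 3.3]
finger_gap: 0.003
gripper_force: 2.6
```

Request:
move_arm(targets=[{"dx": -0.4, "dy": 0, "dz": 0, "rx": 0, "ry": 0, "rz": 0}, {"dx": -0.6, "dy": 0, "dz": 0, "rx": 0, "ry": 0, "rz": 0}, {"dx": 0, "dy": 0, "dz": 1, "rx": 0, "ry": 0, "rz": 0}, {"dx": 0, "dy": 0, "dz": 1, "rx": 0, "ry": 0, "rz": 0}, {"dx": 0, "dy": 0, "dz": 1, "rx": 0, "ry": 0, "rz": 0}, {"dx": 0, "dy": 0, "dz": 1, "rx": 0, "ry": 0, "rz": 0}, {"dx": 0, "dy": 0, "dz": 1, "rx": 0, "ry": 0, "rz": 0}, {"dx": 0, "dy": 0, "dz": 1, "rx": 0, "ry": 0, "rz": 0}, {"dx": 0, "dy": 0, "dz": 1, "rx": 0, "ry": 0, "rz": 0}, {"dx": 0, "dy": 0, "dz": 1, "rx": 0, "ry": 0, "rz": 0}])

```text
t: 11.45
tcp_pos: [0.4469, -0.0611, 0.2543]
tool_rot: [0.007, 1.0, 0.0, 0.0]
force: [0.3, -0.9, 0.4]
finger_gap: 0.002
gripper_force: 0.0
```

Request:
move_arm(targets=[{"dx": 0.8, "dy": 0.1, "dz": 0, "rx": 0, "ry": 0, "rz": 0}, {"dx": 0.8, "dy": 0.1, "dz": 0, "rx": 0, "ry": 0, "rz": 0}, {"dx": 0.8, "dy": 0.1, "dz": 0, "rx": 0, "ry": 0, "rz": 0}, {"dx": 0.5, "dy": 0.1, "dz": 0, "rx": 0, "ry": 0, "rz": 0}, {"dx": 0, "dy": 0.1, "dz": 0, "rx": 0, "ry": 0, "rz": 0}, {"dx": 0, "dy": 0.1, "dz": 0, "rx": 0, "ry": 0, "rz": 0}, {"dx": 0, "dy": 0, "dz": 0, "rx": 0, "ry": 0, "rz": 0}, {"dx": 0, "dy": 0, "dz": 0, "rx": 0, "ry": 0, "rz": 0}, {"dx": 0, "dy": 0, "dz": 0, "rx": 0, "ry": 0, "rz": 0}, {"dx": 0, "dy": 0, "dz": 0, "rx": 0, "ry": 0, "rz": 0}], claw=60)

```text
t: 12.7
tcp_pos: [0.5201, -0.0464, 0.2539]
tool_rot: [0.007, 1.0, -0.0, 0.0]
force: [-0.2, -0.6, -1.1]
finger_gap: 0.597
gripper_force: 0.0
```

```bash
python3 - <<'E'
from h import *
s=sensors.sense();print(s['tcp_pos'],s['force'],s['finger_gap'])
m=cams.camera_model('wrist');E=m['extrinsics'];print(-E[:3,:3].T@E[:3,3],E[:3,:3])
a=cams.snapshot('wrist')[:,:,::-1];b=cams.snapshot('side')[:,:,::-1]
cv2.imwrite('pics/w3f.png',a);cv2.imwrite('pics/s3f.png',b)
b=cv2.resize(b[150:330,260:460],(400,360),interpolation=2)
cv2.imwrite('pics/c3.png',np.hstack([cv2.resize(a,(400,300)),b[:300]]))
E
```

```text
[ 0.52014601 -0.04636627  0.25386092] [-0.17753556 -0.59934367 -1.13479453] 0.5965158333640883
[ 0.45153097 -0.04444774  0.39793857] [[ 0.01403005  0.99989934 -0.00211244]
 [ 0.9628836  -0.01294108  0.26960657]
 [ 0.26955209 -0.00581663 -0.96296824]]
```

View pics/c3.png

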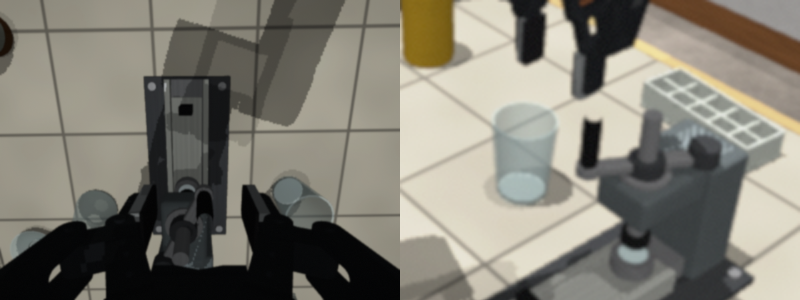

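```bash
python3 - <<'E'
from h import *
print(ray('wrist',(286,273),.2),ray('wrist',(286,273),.153),ray('wrist',(286,325),.2),ray('wrist',(250,355),.197),ray('wrist',(262,262),.046))
print(ray('side',(260+192/2,150+122/2),.2))
a=cv2.imread('pics/w3f.png')[200:400,200:340]
cv2.imwrite('pics/w3z.png',cv2.convertScaleAbs(cv2.resize(a,(420,600),interpolation=2),alpha=2))
E
```

```text
[ 0.54538034 -0.04151934  0.2       ] [ 0.56765908 -0.04082798  0.153     ] [ 0.58177889 -0.04181764  0.2       ] [ 0.60634127 -0.06605455  0.197     ] [ 0.60506287 -0.065107    0.046     ]
[ 0.56269781 -0.04784448  0.2       ]
```

View pics/w3z.png

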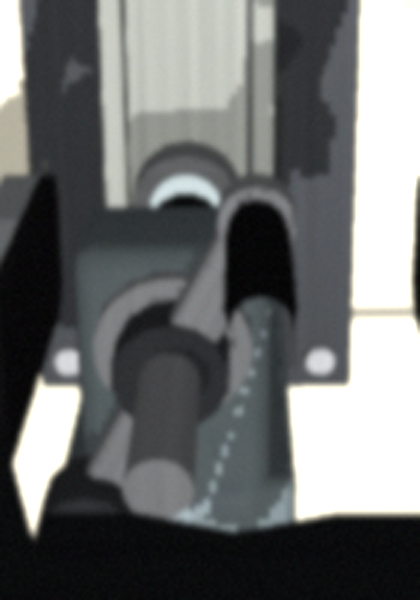

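Request:
move_arm(targets=[{"dx": 0.5, "dy": 0.16, "dz": 0, "rx": 0, "ry": 0, "rz": 0}, {"dx": 0.7, "dy": 0, "dz": 0, "rx": 0, "ry": 0, "rz": 0}, {"dx": 0.64, "dy": 0, "dz": 0, "rx": 0, "ry": 0, "rz": 0}, {"dx": 0, "dy": 0, "dz": -0.5, "rx": 0, "ry": 0, "rz": 0}, {"dx": 0, "dy": 0, "dz": -0.6, "rx": 0, "ry": 0, "rz": 0}, {"dx": 0, "dy": 0, "dz": -0.6, "rx": 0, "ry": 0, "rz": 0}, {"dx": 0, "dy": 0, "dz": -0.6, "rx": 0, "ry": 0, "rz": 0}, {"dx": 0, "dy": 0, "dz": -0.6, "rx": 0, "ry": 0, "rz": 0}, {"dx": 0, "dy": 0, "dz": -0.6, "rx": 0, "ry": 0, "rz": 0}, {"dx": 0, "dy": 0, "dz": 0, "rx": 0, "ry": 0, "rz": 0}])

```text
t: 14.05
tcp_pos: [0.5652, -0.0421, 0.1648]
tool_rot: [0.007, 1.0, 0.0, -0.002]
force: [0.8, -0.5, -0.3]
finger_gap: 0.6
gripper_force: 0.0
```

Request:
move_arm(targets=[{"dx": 0, "dy": 0, "dz": 0, "rx": 0, "ry": 0, "rz": 0}, {"dx": 0, "dy": 0, "dz": 0, "rx": 0, "ry": 0, "rz": 0}, {"dx": 0, "dy": 0, "dz": 0, "rx": 0, "ry": 0, "rz": 0}, {"dx": 0, "dy": 0, "dz": 0, "rx": 0, "ry": 0, "rz": 0}, {"dx": 0, "dy": 0, "dz": 0, "rx": 0, "ry": 0, "rz": 0}, {"dx": 0, "dy": 0, "dz": 0, "rx": 0, "ry": 0, "rz": 0}, {"dx": 0, "dy": 0, "dz": 0, "rx": 0, "ry": 0, "rz": 0}, {"dx": 0, "dy": 0, "dz": 0, "rx": 0, "ry": 0, "rz": 0}, {"dx": 0, "dy": 0, "dz": 0, "rx": 0, "ry": 0, "rz": 0}, {"dx": 0, "dy": 0, "dz": 0, "rx": 0, "ry": 0, "rz": 0}], claw=0, newtons=30)

```text
t: 15.3
tcp_pos: [0.5667, -0.0421, 0.167]
tool_rot: [0.007, 1.0, 0.0, 0.001]
force: [-0.5, 1.9, 6.3]
finger_gap: 0.171
gripper_force: 29.9
```

```bash
python3 - <<'E'
from h import *
s=sensors.sense();print(s['tcp_pos'],s['force'],s['ft_torque'],s['finger_gap'],s['gripper_force'],s['q'])
E
```

```text
[ 0.56670196 -0.04205856  0.16700133] [-0.52587579  1.86536525  6.26843804] [ 0.47825093 -0.05193344  0.02915865] 0.1706945821201865 29.905839124694467 [-2.71008734e-01  5.34367970e-01  1.64101929e+00  7.56999588e-04
  9.64848150e-01 -1.82847149e+00]
```

```bash
python3 - <<'E'
import numpy as np
def tab(a0,st,n):
    a=np.radians(a0-st*np.arange(n+1));p=np.c_[np.cos(a),np.sin(a)]*.05/.025
    for k,d in enumerate(np.diff(p,axis=0)):print(f"{a0-st*(k+1):.1f}: {d[0]:.2f},{d[1]:.2f}",end=' | ' if (k+1)%10 else '\n')
tab(152.6,5,30)
E
```

```text
147.6: 0.09,0.15 | 142.6: 0.10,0.14 | 137.6: 0.11,0.13 | 132.6: 0.12,0.12 | 127.6: 0.13,0.11 | 122.6: 0.14,0.10 | 117.6: 0.15,0.09 | 112.6: 0.16,0.07 | 107.6: 0.16,0.06 | 102.6: 0.17,0.05
97.6: 0.17,0.03 | 92.6: 0.17,0.02 | 87.6: 0.17,0.00 | 82.6: 0.17,-0.01 | 77.6: 0.17,-0.03 | 72.6: 0.17,-0.04 | 67.6: 0.16,-0.06 | 62.6: 0.16,-0.07 | 57.6: 0.15,-0.09 | 52.6: 0.14,-0.10
47.6: 0.13,-0.11 | 42.6: 0.12,-0.12 | 37.6: 0.11,-0.13 | 32.6: 0.10,-0.14 | 27.6: 0.09,-0.15 | 22.6: 0.07,-0.16 | 17.6: 0.06,-0.16 | 12.6: 0.05,-0.17 | 7.6: 0.03,-0.17 | 2.6: 0.02,-0.17
```

Request:
move_arm(targets=[{"dx": 0.09, "dy": 0.15, "dz": 0.08, "rx": 0, "ry": 0, "rz": 0}, {"dx": 0.1, "dy": 0.14, "dz": 0, "rx": 0, "ry": 0, "rz": 0}, {"dx": 0.11, "dy": 0.13, "dz": 0, "rx": 0, "ry": 0, "rz": 0}, {"dx": 0.12, "dy": 0.12, "dz": 0, "rx": 0, "ry": 0, "rz": 0}, {"dx": 0.13, "dy": 0.11, "dz": 0, "rx": 0, "ry": 0, "rz": 0}, {"dx": 0.14, "dy": 0.1, "dz": 0, "rx": 0, "ry": 0, "rz": 0}, {"dx": 0.15, "dy": 0.09, "dz": 0, "rx": 0, "ry": 0, "rz": 0}, {"dx": 0.16, "dy": 0.07, "dz": 0, "rx": 0, "ry": 0, "rz": 0}, {"dx": 0.16, "dy": 0.06, "dz": 0, "rx": 0, "ry": 0, "rz": 0}, {"dx": 0.17, "dy": 0.05, "dz": 0, "rx": 0, "ry": 0, "rz": 0}])

```text
t: 16.55
tcp_pos: [0.5954, -0.0177, 0.1671]
tool_rot: [0.006, 1.0, -0.001, -0.005]
force: [-6.4, -1.9, 3.3]
finger_gap: 0.176
gripper_force: 30.5
```

```bash
cat > f.py <<'E'
from h import *
import sys
n=int(sys.argv[1]);P=[];F=[]
for i in range(n):
    if i:cams.snapshot('side')
    s=sensors.sense();p=s['tcp_pos'];P.append(p[:2]-[.6115,-.065]);F.append(s['force'])
P=np.array(P);F=np.array(F);r=np.linalg.norm(P,axis=1);u=P/r[:,None];t=np.c_[u[:,1],-u[:,0]]
print('t',s['t'],'ang',np.degrees(np.arctan2(P[-1,1],P[-1,0])).round(2),'r',r[-1].round(4),'z',p[2].round(4),'gap',round(s['finger_gap'],3))
print('push',(-(F[:,:2]*t).sum(1)).round(2),'rad',(F[:,:2]*u).sum(1).round(2),'fz',F[:,2].round(1))
print('mean push',-(F[:,:2]*t).sum(1).mean().round(2), 'q6',s['q'][5].round(2))
E
python3 f.py 6
```

```text
t 16.8 ang 108.08 r 0.0499 z 0.1671 gap 0.174
push [6.66 6.58 5.49 5.91 5.78 6.23] rad [ 0.23 -0.03 -0.05  0.4  -1.29 -0.45] fz [3.3 2.4 2.2 2.  1.9 0.6]
mean push 6.11 q6 -1.77
```

Request:
move_arm(targets=[{"dx": 0.17, "dy": 0.03, "dz": 0, "rx": 0, "ry": 0, "rz": 0}, {"dx": 0.17, "dy": 0.02, "dz": 0, "rx": 0, "ry": 0, "rz": 0}, {"dx": 0.17, "dy": 0, "dz": 0, "rx": 0, "ry": 0, "rz": 0}, {"dx": 0.17, "dy": -0.01, "dz": 0, "rx": 0, "ry": 0, "rz": 0}, {"dx": 0.17, "dy": -0.03, "dz": 0, "rx": 0, "ry": 0, "rz": 0}, {"dx": 0.17, "dy": -0.04, "dz": 0, "rx": 0, "ry": 0, "rz": 0}, {"dx": 0.16, "dy": -0.06, "dz": 0, "rx": 0, "ry": 0, "rz": 0}, {"dx": 0.16, "dy": -0.07, "dz": 0, "rx": 0, "ry": 0, "rz": 0}, {"dx": 0.15, "dy": -0.09, "dz": 0, "rx": 0, "ry": 0, "rz": 0}, {"dx": 0.14, "dy": -0.1, "dz": 0, "rx": 0, "ry": 0, "rz": 0}])

```text
t: 18.05
tcp_pos: [0.6368, -0.0228, 0.1671]
tool_rot: [0.007, 1.0, 0.002, -0.004]
force: [-5.6, 6.7, 2.6]
finger_gap: 0.182
gripper_force: 30.8
```

```bash
python3 f.py 6
```

```text
t 18.3 ang 58.13 r 0.0493 z 0.1671 gap 0.176
push [8.28 6.36 5.84 6.12 7.06 5.74] rad [2.87 2.99 3.77 3.28 2.93 3.74] fz [2.6 2.8 1.7 1.4 2.3 1.8]
mean push 6.57 q6 -1.77
```

Request:
move_arm(targets=[{"dx": 0.13, "dy": -0.11, "dz": 0, "rx": 0, "ry": 0, "rz": 0}, {"dx": 0.12, "dy": -0.12, "dz": 0, "rx": 0, "ry": 0, "rz": 0}, {"dx": 0.11, "dy": -0.13, "dz": 0, "rx": 0, "ry": 0, "rz": 0}, {"dx": 0.1, "dy": -0.14, "dz": 0, "rx": 0, "ry": 0, "rz": 0}, {"dx": 0.09, "dy": -0.15, "dz": 0, "rx": 0, "ry": 0, "rz": 0}, {"dx": 0.07, "dy": -0.16, "dz": 0, "rx": 0, "ry": 0, "rz": 0}, {"dx": 0.06, "dy": -0.16, "dz": 0, "rx": 0, "ry": 0, "rz": 0}, {"dx": 0.05, "dy": -0.17, "dz": 0, "rx": 0, "ry": 0, "rz": 0}, {"dx": 0.03, "dy": -0.17, "dz": 0, "rx": 0, "ry": 0, "rz": 0}, {"dx": 0.02, "dy": -0.17, "dz": 0, "rx": 0, "ry": 0, "rz": 0}])

```text
t: 19.55
tcp_pos: [0.6604, -0.0594, 0.1672]
tool_rot: [0.007, 1.0, 0.003, 0.001]
force: [3.2, 8.1, -3.6]
finger_gap: 0.176
gripper_force: 30.4
```

```bash
python3 f.py 6;python3 - <<'E'
import numpy as np
def tab(a0,st,n):
    a=np.radians(a0-st*np.arange(n+1));p=np.c_[np.cos(a),np.sin(a)]*.05/.025
    for k,d in enumerate(np.diff(p,axis=0)):print(f"{a0-st*(k+1):.1f}: {d[0]:.3f},{d[1]:.3f}",end=' | ' if (k+1)%10 else '\n')
tab(2.6,3,60)
E
```

```text
t 19.8 ang 5.72 r 0.0493 z 0.1672 gap 0.173
push [7.65 7.59 5.76 6.16 5.51 5.74] rad [4.08 5.5  3.77 3.22 4.35 5.02] fz [-3.6 -1.9 -2.1 -1.7 -2.7 -2.2]
mean push 6.4 q6 -1.82
-0.4: 0.002,-0.105 | -3.4: -0.003,-0.105 | -6.4: -0.009,-0.104 | -9.4: -0.014,-0.104 | -12.4: -0.020,-0.103 | -15.4: -0.025,-0.102 | -18.4: -0.030,-0.100 | -21.4: -0.036,-0.098 | -24.4: -0.041,-0.096 | -27.4: -0.046,-0.094
-30.4: -0.051,-0.092 | -33.4: -0.055,-0.089 | -36.4: -0.060,-0.086 | -39.4: -0.064,-0.083 | -42.4: -0.069,-0.079 | -45.4: -0.073,-0.075 | -48.4: -0.076,-0.072 | -51.4: -0.080,-0.067 | -54.4: -0.084,-0.063 | -57.4: -0.087,-0.059
-60.4: -0.090,-0.054 | -63.4: -0.092,-0.049 | -66.4: -0.095,-0.044 | -69.4: -0.097,-0.039 | -72.4: -0.099,-0.034 | -75.4: -0.101,-0.029 | -78.4: -0.102,-0.024 | -81.4: -0.103,-0.018 | -84.4: -0.104,-0.013 | -87.4: -0.104,-0.007
-90.4: -0.105,-0.002 | -93.4: -0.105,0.003 | -96.4: -0.104,0.009 | -99.4: -0.104,0.014 | -102.4: -0.103,0.020 | -105.4: -0.102,0.025 | -108.4: -0.100,0.030 | -111.4: -0.098,0.036 | -114.4: -0.096,0.041 | -117.4: -0.094,0.046
-120.4: -0.092,0.051 | -123.4: -0.089,0.055 | -126.4: -0.086,0.060 | -129.4: -0.083,0.064 | -132.4: -0.079,0.069 | -135.4: -0.075,0.073 | -138.4: -0.072,0.076 | -141.4: -0.067,0.080 | -144.4: -0.063,0.084 | -147.4: -0.059,0.087
-150.4: -0.054,0.090 | -153.4: -0.049,0.092 | -156.4: -0.044,0.095 | -159.4: -0.039,0.097 | -162.4: -0.034,0.099 | -165.4: -0.029,0.101 | -168.4: -0.024,0.102 | -171.4: -0.018,0.103 | -174.4: -0.013,0.104 | -177.4: -0.007,0.104
```

Request:
move_arm(targets=[{"dx": 0.04, "dy": -0.105, "dz": 0, "rx": 0, "ry": 0, "rz": 0}, {"dx": -0.003, "dy": -0.105, "dz": 0, "rx": 0, "ry": 0, "rz": 0}, {"dx": -0.009, "dy": -0.104, "dz": 0, "rx": 0, "ry": 0, "rz": 0}, {"dx": -0.014, "dy": -0.104, "dz": 0, "rx": 0, "ry": 0, "rz": 0}, {"dx": -0.02, "dy": -0.103, "dz": 0, "rx": 0, "ry": 0, "rz": 0}, {"dx": -0.025, "dy": -0.102, "dz": 0, "rx": 0, "ry": 0, "rz": 0}, {"dx": -0.03, "dy": -0.1, "dz": 0, "rx": 0, "ry": 0, "rz": 0}, {"dx": -0.036, "dy": -0.098, "dz": 0, "rx": 0, "ry": 0, "rz": 0}, {"dx": -0.041, "dy": -0.096, "dz": 0, "rx": 0, "ry": 0, "rz": 0}, {"dx": -0.046, "dy": -0.094, "dz": 0, "rx": 0, "ry": 0, "rz": 0}])

```text
t: 21.05
tcp_pos: [0.6565, -0.0857, 0.1672]
tool_rot: [0.007, 1.0, 0.002, 0.001]
force: [5.0, 5.9, -3.6]
finger_gap: 0.172
gripper_force: 30.1
```

```bash
python3 f.py 6
```

```text
t 21.3 ang -25.16 r 0.0496 z 0.1672 gap 0.176
push [7.46 8.2  7.16 6.34 5.87 7.  ] rad [2.12 2.01 1.55 1.94 2.34 1.79] fz [-3.6 -3.3 -2.6 -2.9 -3.7 -3.1]
mean push 7.01 q6 -1.86
```

Request:
move_arm(targets=[{"dx": -0.051, "dy": -0.092, "dz": 0, "rx": 0, "ry": 0, "rz": 0}, {"dx": -0.055, "dy": -0.089, "dz": 0, "rx": 0, "ry": 0, "rz": 0}, {"dx": -0.06, "dy": -0.086, "dz": 0, "rx": 0, "ry": 0, "rz": 0}, {"dx": -0.064, "dy": -0.083, "dz": 0, "rx": 0, "ry": 0, "rz": 0}, {"dx": -0.069, "dy": -0.079, "dz": 0, "rx": 0, "ry": 0, "rz": 0}, {"dx": -0.073, "dy": -0.075, "dz": 0, "rx": 0, "ry": 0, "rz": 0}, {"dx": -0.076, "dy": -0.072, "dz": 0, "rx": 0, "ry": 0, "rz": 0}, {"dx": -0.08, "dy": -0.067, "dz": 0, "rx": 0, "ry": 0, "rz": 0}, {"dx": -0.084, "dy": -0.063, "dz": 0, "rx": 0, "ry": 0, "rz": 0}, {"dx": -0.087, "dy": -0.059, "dz": 0, "rx": 0, "ry": 0, "rz": 0}])

```text
t: 22.55
tcp_pos: [0.6398, -0.1061, 0.1672]
tool_rot: [0.007, 1.0, 0.001, 0.002]
force: [6.9, 3.2, -3.8]
finger_gap: 0.176
gripper_force: 29.9
```

```bash
python3 f.py 7
```

```text
t 22.85 ang -55.8 r 0.0499 z 0.1672 gap 0.175
push [7.49 6.37 6.47 6.42 6.45 6.58 6.23] rad [1.33 1.15 1.06 1.68 0.93 0.42 1.21] fz [-3.8 -4.2 -4.8 -4.1 -4.2 -5.2 -4.1]
mean push 6.57 q6 -1.9
```

Request:
move_arm(targets=[{"dx": -0.09, "dy": -0.054, "dz": -0.03, "rx": 0, "ry": 0, "rz": 0}, {"dx": -0.092, "dy": -0.049, "dz": 0, "rx": 0, "ry": 0, "rz": 0}, {"dx": -0.095, "dy": -0.044, "dz": 0, "rx": 0, "ry": 0, "rz": 0}, {"dx": -0.097, "dy": -0.039, "dz": 0, "rx": 0, "ry": 0, "rz": 0}, {"dx": -0.099, "dy": -0.034, "dz": 0, "rx": 0, "ry": 0, "rz": 0}, {"dx": -0.101, "dy": -0.029, "dz": 0, "rx": 0, "ry": 0, "rz": 0}, {"dx": -0.102, "dy": -0.024, "dz": 0, "rx": 0, "ry": 0, "rz": 0}, {"dx": -0.103, "dy": -0.018, "dz": 0, "rx": 0, "ry": 0, "rz": 0}, {"dx": -0.104, "dy": -0.013, "dz": 0, "rx": 0, "ry": 0, "rz": 0}, {"dx": -0.104, "dy": -0.007, "dz": 0, "rx": 0, "ry": 0, "rz": 0}])

```text
t: 24.1
tcp_pos: [0.6169, -0.115, 0.1672]
tool_rot: [0.007, 1.0, -0.0, 0.004]
force: [9.3, 1.7, -6.3]
finger_gap: 0.175
gripper_force: 29.8
```

```bash
python3 f.py 7
```

```text
t 24.4 ang -84.26 r 0.0503 z 0.1672 gap 0.174
push [9.47 9.55 8.42 8.8  8.97 8.63 8.47] rad [-0.71 -0.37 -0.68 -0.29 -0.43 -1.2  -0.81] fz [-6.3 -5.4 -4.9 -4.9 -4.2 -3.6 -4.7]
mean push 8.9 q6 -1.92
```

Request:
move_arm(targets=[{"dx": -0.105, "dy": -0.002, "dz": 0, "rx": 0, "ry": 0, "rz": 0}, {"dx": -0.105, "dy": 0.003, "dz": 0, "rx": 0, "ry": 0, "rz": 0}, {"dx": -0.104, "dy": 0.009, "dz": 0, "rx": 0, "ry": 0, "rz": 0}, {"dx": -0.104, "dy": 0.014, "dz": 0, "rx": 0, "ry": 0, "rz": 0}, {"dx": -0.103, "dy": 0.02, "dz": 0, "rx": 0, "ry": 0, "rz": 0}, {"dx": -0.102, "dy": 0.025, "dz": 0, "rx": 0, "ry": 0, "rz": 0}, {"dx": -0.1, "dy": 0.03, "dz": 0, "rx": 0, "ry": 0, "rz": 0}, {"dx": 0, "dy": 0, "dz": 0, "rx": 0, "ry": 0, "rz": 0}, {"dx": 0, "dy": 0, "dz": 0, "rx": 0, "ry": 0, "rz": 0}, {"dx": 0, "dy": 0, "dz": 0, "rx": 0, "ry": 0, "rz": 0}])

```text
t: 25.65
tcp_pos: [0.5994, -0.114, 0.1672]
tool_rot: [0.007, 1.0, -0.002, 0.005]
force: [9.8, -1.6, -7.0]
finger_gap: 0.179
gripper_force: 29.8
```

```bash
python3 f.py 9
```

```text
t 26.05 ang -103.9 r 0.0505 z 0.1672 gap 0.174
push [ 9.92  9.86  9.91  9.34  9.66  9.68  9.75 10.04  9.3 ] rad [-0.85 -1.01 -0.44 -1.26 -1.34 -0.29 -1.6  -0.99 -1.37] fz [-7.  -6.7 -6.4 -6.7 -7.1 -6.7 -6.8 -6.3 -5.6]
mean push 9.72 q6 -1.93
```

Request:
move_arm(targets=[{"dx": -0.098, "dy": 0.036, "dz": 0, "rx": 0, "ry": 0, "rz": 0}, {"dx": -0.096, "dy": 0.041, "dz": 0, "rx": 0, "ry": 0, "rz": 0}, {"dx": 0, "dy": 0, "dz": 0, "rx": 0, "ry": 0, "rz": 0}, {"dx": 0, "dy": 0, "dz": 0, "rx": 0, "ry": 0, "rz": 0}, {"dx": 0, "dy": 0, "dz": 0, "rx": 0, "ry": 0, "rz": 0}, {"dx": 0, "dy": 0, "dz": 0, "rx": 0, "ry": 0, "rz": 0}, {"dx": 0, "dy": 0, "dz": 0, "rx": 0, "ry": 0, "rz": 0}, {"dx": 0, "dy": 0, "dz": 0, "rx": 0, "ry": 0, "rz": 0}, {"dx": 0, "dy": 0, "dz": 0, "rx": 0, "ry": 0, "rz": 0}, {"dx": 0, "dy": 0, "dz": 0, "rx": 0, "ry": 0, "rz": 0}])

```text
t: 27.3
tcp_pos: [0.5947, -0.1126, 0.1672]
tool_rot: [0.007, 1.0, -0.002, 0.005]
force: [9.7, -3.7, -7.1]
finger_gap: 0.171
gripper_force: 29.8
```

```bash
python3 f.py 9
```

```text
t 27.7 ang -109.45 r 0.0505 z 0.1672 gap 0.175
push [10.33 10.1   9.82 11.46 10.03 10.34 10.28 10.06  9.41] rad [ 0.26 -0.49 -0.05 -0.45 -0.67 -1.97 -1.2  -1.68 -0.23] fz [-7.1 -7.7 -6.9 -7.8 -8.  -7.7 -6.9 -7.6 -6.8]
mean push 10.2 q6 -1.93
```

Request:
move_arm(targets=[{"dx": 0.05, "dy": -0.02, "dz": -0.02, "rx": 0, "ry": 0, "rz": 0}, {"dx": 0.05, "dy": -0.02, "dz": -0.02, "rx": 0, "ry": 0, "rz": 0}, {"dx": 0.04, "dy": -0.01, "dz": 0, "rx": 0, "ry": 0, "rz": 0}, {"dx": 0, "dy": 0, "dz": 0, "rx": 0, "ry": 0, "rz": 0}, {"dx": 0, "dy": 0, "dz": 0, "rx": 0, "ry": 0, "rz": 0}, {"dx": 0, "dy": 0, "dz": 0, "rx": 0, "ry": 0, "rz": 0}, {"dx": 0, "dy": 0, "dz": 0, "rx": 0, "ry": 0, "rz": 0}, {"dx": 0, "dy": 0, "dz": 0, "rx": 0, "ry": 0, "rz": 0}, {"dx": 0, "dy": 0, "dz": 0, "rx": 0, "ry": 0, "rz": 0}, {"dx": 0, "dy": 0, "dz": 0, "rx": 0, "ry": 0, "rz": 0}])

```text
t: 28.95
tcp_pos: [0.5948, -0.1126, 0.1671]
tool_rot: [0.007, 1.0, -0.001, 0.002]
force: [5.5, -2.7, 1.3]
finger_gap: 0.174
gripper_force: 30.6
```

```bash
python3 f.py 4
```

```text
t 29.1 ang -109.36 r 0.0504 z 0.1671 gap 0.176
push [6.11 5.65 4.48 5.62] rad [0.71 1.5  2.39 0.82] fz [1.3 1.3 1.8 2.4]
mean push 5.47 q6 -1.93
```

The crank held its angle. Releasing now.

Request:
move_arm(targets=[{"dx": 0.05, "dy": -0.02, "dz": 0, "rx": 0, "ry": 0, "rz": 0}, {"dx": 0.03, "dy": 0, "dz": 0, "rx": 0, "ry": 0, "rz": 0}, {"dx": 0, "dy": 0, "dz": 0, "rx": 0, "ry": 0, "rz": 0}, {"dx": 0, "dy": 0, "dz": 0, "rx": 0, "ry": 0, "rz": 0}, {"dx": 0, "dy": 0, "dz": 0, "rx": 0, "ry": 0, "rz": 0}, {"dx": 0, "dy": 0, "dz": 0, "rx": 0, "ry": 0, "rz": 0}, {"dx": 0, "dy": 0, "dz": 0.2, "rx": 0, "ry": 0, "rz": 0}, {"dx": 0, "dy": 0, "dz": 0.5, "rx": 0, "ry": 0, "rz": 0}, {"dx": 0, "dy": 0, "dz": 1, "rx": 0, "ry": 0, "rz": 0}, {"dx": 0, "dy": 0, "dz": 1, "rx": 0, "ry": 0, "rz": 0}], claw=40)

```text
t: 30.35
tcp_pos: [0.5957, -0.1121, 0.2357]
tool_rot: [0.007, 1.0, -0.0, 0.0]
force: [-0.7, -0.3, 0.1]
finger_gap: 0.399
gripper_force: 0.0
```

Request:
move_arm(targets=[{"dx": 0, "dy": 0, "dz": 1, "rx": 0, "ry": 0, "rz": 0}, {"dx": 0, "dy": 0, "dz": 1, "rx": 0, "ry": 0, "rz": 0}, {"dx": -1, "dy": 0, "dz": 0, "rx": 0, "ry": 0, "rz": 0}, {"dx": -1, "dy": 0, "dz": 0, "rx": 0, "ry": 0, "rz": 0}, {"dx": -1, "dy": 0, "dz": 0, "rx": 0, "ry": 0, "rz": 0}, {"dx": -1, "dy": 0, "dz": 0, "rx": 0, "ry": 0, "rz": 0}, {"dx": 0, "dy": 0, "dz": 0, "rx": 0, "ry": 0, "rz": 0}, {"dx": 0, "dy": 0, "dz": 0, "rx": 0, "ry": 0, "rz": 0}, {"dx": 0, "dy": 0, "dz": 0, "rx": 0, "ry": 0, "rz": 0}, {"dx": 0, "dy": 0, "dz": 0, "rx": 0, "ry": 0, "rz": 0}])

```text
t: 31.6
tcp_pos: [0.4961, -0.1121, 0.284]
tool_rot: [0.007, 1.0, -0.0, 0.0]
force: [-0.4, -0.8, 0.5]
finger_gap: 0.399
gripper_force: 0.0
```

```bash
python3 - <<'E'
from h import *
a=cams.snapshot('side')[:,:,::-1][190:370,230:470]
cv2.imwrite('pics/s9.png',cv2.resize(a,(800,600),interpolation=2))
E
```

```text
(no output)
```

View pics/s9.png

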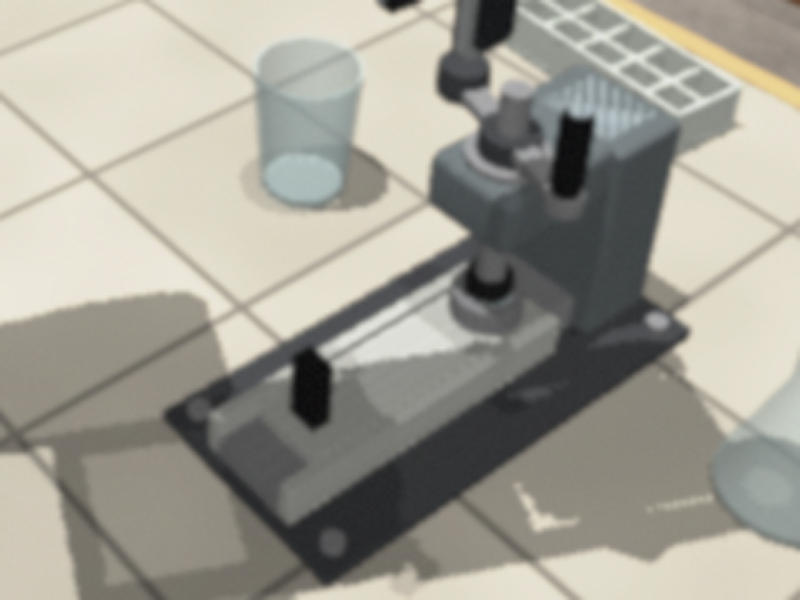

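The picture shows the carrier home with the pad on the cell (about 488,285), the knob free at (573,155), and the gripper clear of everything.

```bash
python3 -c "
from station import order
print(order.sign_off())"
```

```text
the job is handed in; nothing more can be done
None
```

The carrier is home against the back stop (about 5 N contact), the cell is snugged to roughly 45–50 N going by the push at the knob, the gripper is clear, and the job is handed in; no verdict came back.

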